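# Stand the fallen price board back up against the pot and block its foot

### The arm

A 7-joint arm with a two-finger parallel gripper is mounted at the origin on the work surface. World frame = base frame: x ahead of the robot, y to its left, z up, the work surface at z = 0. Lengths are in m, angles in rad, forces in N, time in s.
With the tool pointing down it reaches from about 0.425 to 0.875 m from the base axis. Payload 4.7 kg.
Tool frame: the origin (TCP) lies on the centre line of the jaws, within the pads' length; the fingertips stand 17 mm ahead of it and the grasp point (between the pads) lies 2 mm behind it (env.tip_extent is the distance from the TCP to the fingertips, in m); x points along the fingers, z is the direction in which the jaws open and shut, and the axes are right-handed (so a half turn about x gives the same grasp; the last joint's range is limited). The gripper opens to 85 mm and grips with 20 to 120 N. Pads are 22 mm wide; open, the fingers measure 114 mm over their backs; the gripper's body (76 mm by 85 mm) begins 54 mm behind the grasp point. The pads swing forward as they close: fully open they stand 13 mm farther back than shut.
Start: joints at [1.258, 0.321, -0.07, 1.45, 0.023, 1.371, -0.057], TCP at [0.209, -0.616, 0.248] pointing down, gripper open.
Joint ranges: [-2.86, 2.86], [-0.3, 2.09], [-1.38, 1.24], [0.06, 2.45], [-1.56, 4.7], [0.09, 2.05], [-2.69, 2.69]. Speed limits (rad/s): [2.57, 2.57, 3.14, 3.14, 3.14, 3.14, 3.14].

### API

Orientations are given as [roll, pitch, yaw] about the fixed x, y, z axes, in that order (R = Rz(yaw) Ry(pitch) Rx(roll)).
In Python, from station import status, capture, camera_info, close_job, env gives the robot as it stands.
- The arm moves only by the shell command python3 -m pendant 'ROWS'. ROWS is JSON, a list of rows, each a list of 5 numbers: the closure in counts, from 0 (fully open) to 255 (shut), then the shift along the tool's x, y, z in cm, then the turn about the tool's x in rad. A call has 1 to 5 rows; each row shifts and turns the commanded pose from where the row before left it, along the tool's axes as they then stand; what a row does not reach is not made up. A row lasts 1/8 s, in which the tool goes at most 62.5 mm and 10.7 degrees, less where a joint would pass 70% of its speed; a pose out of reach is approached as far as the arm can. A call with a gripper value outside its range is refused whole. The fingers move at their own pace and stop on an object; the grip force is fixed at half the most. Time passes only in rows, so rows that do not move let the fingers close. It gives the time, the measured TCP pose, the force and the opening at its end, in the units of the state.
- status.state(): the state, without advancing time (a new reading comes with each control period).
- capture(name): name is "scene" or "top"; returns the picture (420x560x3 uint8, red, green, blue); there is no depth.
- camera_info(name): a dict with "fovy" (degrees; the focal length in pixels is half the picture's height over the tangent of half this angle, whatever the lens; pixels are square), "cx", "cy" (the principal point, pixels), "pose" (4x4, takes a point from camera to world coordinates). Camera axes: x right, y up, looking along -z (the intrinsics and any distortion apply to the point x, -y, -z); pixel columns grow to the right and rows downward; lengths in m; the calibration is good to about 2 mm. A picture is of the moment at which its call begins. camera_info takes no time and is no camera call.
- close_job(): hands the job in, once; it reports no verdict.
The state is a dict: "time": time; "q": joint angles; "dq": joint speeds; "joint_torque": joint torques, N m; "tcp_pos": TCP position; "tool_rot": TCP orientation; "contact_force": force on the tool from outside, world axes, zero at the start; "torque": the same for the moment, N m; "opening": opening from 0.0 (shut) to 1.0 (fully open).
Only numpy, scipy, OpenCV 4.12 (cv2) and the standard library are available. Lean on these libraries where they do the work, as an engineer would, in place of code of your own. Each camera call takes 0.05 s, during which the arm holds its last target. There are 200 camera calls.

### The job

The price board in front of the blue-rimmed pot has slipped and fallen flat on its face on the white foam box. Tip it back up so that it stands on its foot edge on the box and leans back against the rim of that pot, white face outwards and square to the box, and let go of it; then slide the clay block flat up against the middle of its foot, in front, so that it cannot slip again. Leave the pot where it is and do not disturb the other pots or the tape dispenser.

Things in the scene. Friction and masses are not known exactly. Their poses are not given: they have to be found in the camera images.
- riser: White foam shipping box used as a display step, fixed, 284 (its x) x 480 (its y) x 85 mm high, two yellow-brown tape bands. Origin: centre of its underside, on the table. Front edge: its -x side, 142 mm from the origin; it faces the robot's left (the box's x axis points 57 to 86 degrees to the right of the robot's). Flat top 85 mm above the table.
- pot: The display pot, loose, about 0.9 kg: cream with a dark blue rim and blue runs of glaze, round, rim outside radius 70 mm (rim from 74 to 85 mm above its base), tapering to a foot of 46 mm radius. It stands on the box behind the board. Origin: centre of its underside (on the box top); z up.
- board: Price board: rigid loose slab, about 0.2 kg, 125 mm tall (its x), 140 wide (its y), 8 thick (its z), aluminium edging, one face white with a blue stripe, brown hardboard back. Origin: centre of the white face; +x to the foot edge, -x to the top edge, +z from white face to brown back. At the start it lies face down on the box, foot towards the pot, its top edge jutting out over the box's front edge.
- board_foot (a point): Middle of the board's foot edge, white-face side, 62.5 mm from the origin. At the start about 30 to 50 mm short of the front of the pot's rim. It grips the foam (friction about 0.6) while the top edge is raised from below; when the board leans back this point is within 3 mm of the box top.
- board_top (a point): Middle of the board's top edge, white-face side, 62.5 mm from the origin. At the start it sticks out about 35 mm beyond the box's front edge, with free space below it down to the table (85 mm), so fingertips fit under it.
- block: Fired-clay block, terracotta red, loose, about 0.3 kg: 40 (its x) x 100 (its y) x 35 mm high. Origin: centre of its underside; z up. At the start it lies on the box beside the board, at one end or the other of the box, roughly parallel to the board's foot edge.
- cup_pot: Small sea-green pot, 82 mm across the rim, 70 mm high, on the box on the other side of the board from the block. Origin: centre of its underside. Leave it alone.
- twin_pots: Two blue-rimmed cream pots, one tipped inside the other, about 190 mm across and 180 mm high, on the table at the right. Origin: centre of the underside. Leave alone.
- dark_pot: Dark brown pot, 140 mm across, 110 mm high, on the table at the left. Origin: centre of its underside. Leave alone.
- white_pot: White crock, 150 mm across, 145 mm high, on the table at the right. Origin: centre of its underside. Leave alone.
- tape_dispenser: Black desk tape dispenser with yellow-brown tape, 170 x 70 x 114 mm, on the table at the left. Origin: centre of its underside. Leave alone.
Things that resemble listed ones, but are neither listed nor needed, are in the scene too. What is meant by the block is not purple or turquoise, and is the larger of those in its own colour.

How it is judged:
On the way:
1. the board stands on its foot edge on the box and leans back against the pot, white face outwards, let go (angle between board's own x axis and vertical between 2.53 and 3.04 rad and contact force between board and pot above 0.03 N and z of pot in the frame of board above 0.02 m and z of board_foot in the frame of riser between 0.078 and 0.094 m and y of pot in the frame of board between -0.05 and 0.05 m and angle between the y axis of board and the y axis of riser, either way round below 0.35 rad and linear speed of board below 0.03 m/s and contact force between board and the fingers below 0.02 N), for 0.4 s.
At the end, for the whole second after the job is handed in: Board released, at rest on its foot edge on the box, touching the pot, leaning back 6-35 deg from upright, white face outwards, square to the box in 20 deg, pot within 50 mm of its middle; block flat on the box in front, within 7 mm of the foot, parallel in 10 deg, centred in 35 mm; pot upright (all of step 1 and x of board_foot in the frame of block between -0.027 and 0.027 m and y of board_foot in the frame of block between -0.035 and 0.035 m and z of block in the frame of riser between 0.08 and 0.09 m and angle between block's own z axis and vertical below 0.1 rad and z of block in the frame of board below 0 m and angle between the y axis of block and the y axis of board, either way round below 0.17 rad and linear speed of block below 0.02 m/s and angle between pot's own z axis and vertical below 0.08 rad).
It fails at once if the display pot is shifted by more than 20 mm (distance of pot from where it was at the start of the episode above 0.02 m).
It fails at once if the small pot on the box is shifted by more than 20 mm (distance of cup_pot from where it was at the start of the episode above 0.02 m).
It fails at once if another pot or the tape dispenser is shifted by more than 20 mm (distance of any of twin_pots, dark_pot, white_pot, tape_dispenser from where it was at the start of the episode above 0.02 m).
It also fails if it takes over 70 s, if anything falls off the work surface, if the arm or the gripper's body presses on something with over 40 N, if the wrist force passes 120 N, or if a joint passes its speed limit or range.

## Working session

There is one attempt and no reset: what is moved stays moved. The work goes in short steps, Python scripts to look and compute and a shell command to move; the robot and the scene stay as the last step left them, time stands still between calls to the robot, and variables do not carry over. Pictures are saved under pics/ and viewed, about 8 in all and at most 12, crops included, and the job is handed in when it is done.

```bash
mkdir -p pics; ls; python3 - <<'E'
from station import status, capture, camera_info, env
import cv2, numpy as np
s=status.state(); print({k:np.round(v,3).tolist() for k,v in s.items()})
for n in("scene","top"):
    c=camera_info(n); print(n,c)
    cv2.imwrite(f"pics/{n}0.png",capture(n)[:,:,::-1])
E
```

```text
pics
{'time': 0.0, 'q': [1.258, 0.322, -0.07, 1.452, 0.023, 1.371, -0.057], 'dq': [-0.001, -0.0, -0.0, -0.001, 0.001, 0.003, -0.0], 'joint_torque': [-0.001, -49.358, -0.383, -31.433, 0.013, 0.011, -0.0], 'tcp_pos': [0.208, -0.615, 0.247], 'tool_rot': [-3.073, 1.569, 1.966], 'contact_force': [-0.094, -0.385, -0.377], 'torque': [0.028, 0.001, -0.025], 'opening': 0.994}
scene {'fovy': 46.040458748722344, 'cx': 286.9827726461998, 'cy': 210.5095360567752, 'pose': array([[-0.64733097, -0.45020208,  0.61504528,  1.31130154],
       [ 0.76216475, -0.39102529,  0.51594973,  0.66228405],
       [ 0.00821662,  0.80275607,  0.59625093,  0.87945407],
       [ 0.        ,  0.        ,  0.        ,  1.        ]])}
top {'fovy': 44.39805787653703, 'cx': 281.6140981292311, 'cy': 211.9736770047121, 'pose': array([[ 0.00501467,  0.98091567, -0.194369  ,  0.23388668],
       [-0.99996586,  0.00619543,  0.0054674 , -0.00986517],
       [ 0.00656726,  0.19433495,  0.98091325,  1.48872217],
       [ 0.        ,  0.        ,  0.        ,  1.        ]])}
```

View pics/scene0.png

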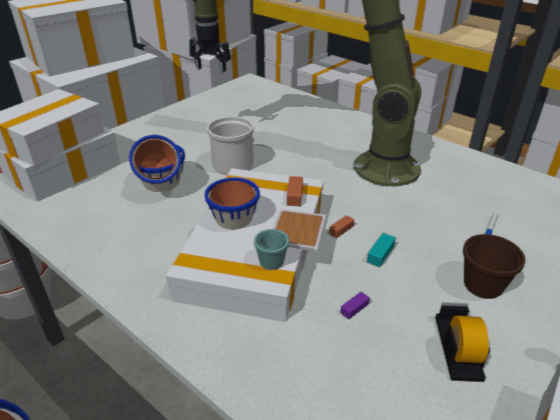

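View pics/top0.png

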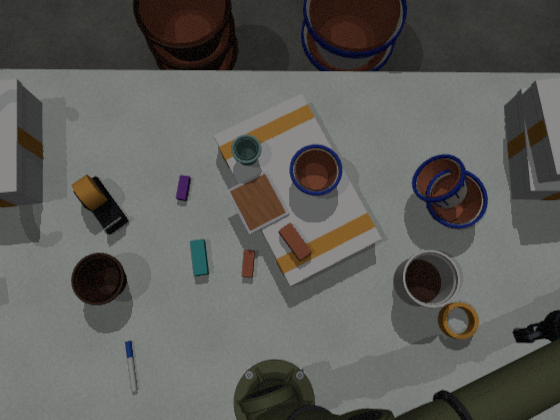

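Candidates for the block (top view): terracotta on the box (295,242), smaller terracotta on the table (249,264), turquoise (200,257) and purple (183,188). I choose (295,242). The board is at (259,203), the pot at (316,170) and the green pot at (246,150). I'll check in a close crop.

```bash
cat > h.py <<'E'
import numpy as np, cv2
from station import status, capture, camera_info, env
from scipy.spatial.transform import Rotation as Ro
def ray(n,u,v):
    c=camera_info(n); f=210/np.tan(np.radians(c["fovy"])/2); P=c["pose"]
    d=P[:3,:3]@np.array([(u-c["cx"])/f,-(v-c["cy"])/f,-1]); return P[:3,3],d
def at(n,u,v,z):
    o,d=ray(n,u,v); return o+d*(z-o[2])/d[2]
def proj(n,p):
    c=camera_info(n); f=210/np.tan(np.radians(c["fovy"])/2); P=c["pose"]
    q=P[:3,:3].T@(np.array(p)-P[:3,3]); return np.array([c["cx"]-f*q[0]/q[2], c["cy"]+f*q[1]/q[2]])
def crop(n,name,x0,y0,w,h,k):
    im=capture(n)[:,:,::-1][y0:y0+h,x0:x0+w]
    cv2.imwrite("pics/"+name,cv2.resize(im,None,fx=k,fy=k,interpolation=cv2.INTER_CUBIC))
def tool():
    s=status.state(); return np.array(s["tcp_pos"]),Ro.from_euler("xyz",s["tool_rot"]).as_matrix(),s
E
python3 - <<'E'
from h import *
crop("top","t1.png",200,85,200,208,2.88)
p,R,s=tool(); print(p.round(3),R.round(3))
E
```

```text
[ 0.208 -0.615  0.247] [[-0.001  0.947  0.321]
 [ 0.001  0.321 -0.947]
 [-1.    -0.    -0.001]]
```

View pics/t1.png

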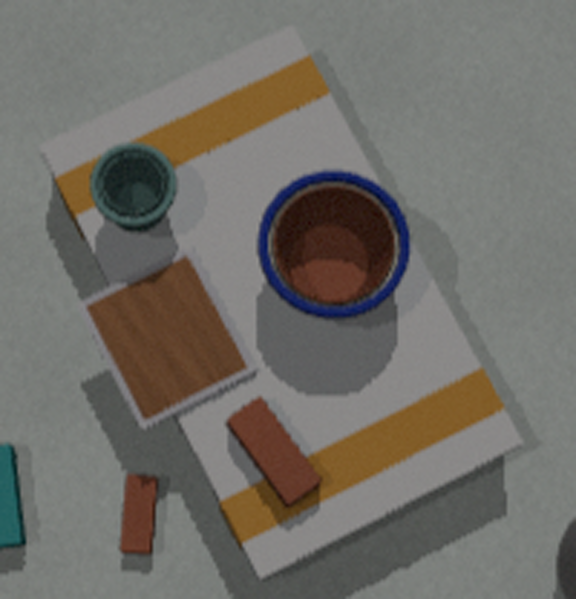

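```bash
python3 - <<'E'
from h import *
def T(l,z,nm):
    P=np.array([at("top",u/2.88+200-.33,v/2.88+85-.33,z) for u,v in l])
    print(nm,P[:,:2].round(3).tolist(),"c",P.mean(0).round(3)); 
    if len(P)==4:
        for i in range(4):
            d=P[(i+1)%4]-P[i]; print("   len %.3f ang %.1f"%(np.hypot(*d[:2]),np.degrees(np.arctan2(d[1],d[0]))))
T([(42,153),(293,27),(525,440),(262,577)],.085,"box")
T([(86,303),(190,257),(255,373),(143,427)],.093,"board")
T([(227,417),(262,398),(322,482),(287,506)],.12,"block")
T([(334,244)],.17,"pot")
T([(258,244),(410,244)],.17,"potd")
T([(133,186)],.155,"cup")
# cross-check in scene: where pot rim ctr, board centre project
E
```

```text
box [[0.727, 0.176], [0.863, -0.074], [0.442, -0.295], [0.311, -0.043]] c [ 0.586 -0.059  0.085]
   len 0.284 ang -61.5
   len 0.475 ang -152.3
   len 0.284 ang 117.6
   len 0.470 ang 27.8
board [[0.572, 0.128], [0.619, 0.028], [0.504, -0.036], [0.451, 0.071]] c [0.537 0.048 0.093]
   len 0.110 ang -65.0
   len 0.131 ang -151.0
   len 0.119 ang 116.5
   len 0.134 ang 25.3
block [[0.457, -0.009], [0.475, -0.042], [0.397, -0.098], [0.374, -0.065]] c [ 0.426 -0.054  0.12 ]
   len 0.037 ang -60.9
   len 0.097 ang -144.7
   len 0.040 ang 124.6
   len 0.100 ang 34.0
pot [[0.611, -0.107]] c [ 0.611 -0.107  0.17 ]
potd [[0.611, -0.037], [0.612, -0.177]] c [ 0.611 -0.107  0.17 ]
cup [[0.671, 0.08]] c [0.671 0.08  0.155]
```

```bash
cat >> h.py <<'E'
C=np.array([.586,-.059]); A=np.radians(-62)
ux=np.array([np.cos(A),np.sin(A)]); uy=np.array([-ux[1],ux[0]])
def W(x,y,z): return np.r_[C+x*ux+y*uy,z]
def B(p): d=np.array(p)[:2]-C; return np.array([d@ux,d@uy])
def go(t,yaw=None):
    p,R,s=tool(); y0=np.degrees(np.arctan2(R[1,2],R[0,2]))
    print("tcp",p.round(4),"box",B(p).round(4),"zyaw %.1f"%y0,"F",np.round(s["contact_force"],1),"open",round(s["opening"],3),"t",s["time"],"q",np.round(s["q"],2))
    print("shift cm",(R.T@(np.array(t)-p)*100).round(2), "" if yaw is None else "turn %.3f"%np.radians(((y0-yaw)+180)%360-180))
E
python3 - <<'E'
from h import *
go([.453,-.035,.247],-55.4)
print(W(-.24,.007,.06),B((.426,-.054)),B((.537,.048)),B((.611,-.107)),B((.671,.08)))
for u,v in[(249,264),(200,257),(183,188),(100,278)]: print(at("top",u,v,.02).round(3),B(at("top",u,v,.02)).round(3))
E
```

```text
tcp [ 0.2085 -0.6153  0.2475] box [ 0.3139 -0.5945] zyaw -71.3 F [ 0.2 -0.7  0.5] open 0.998 t 0.15 q [ 1.26  0.32 -0.07  1.45  0.02  1.37 -0.06]
shift cm [  0.11  41.78 -47.11] turn -0.277
[0.47950746 0.15619372 0.06      ] [-0.07953019 -0.13892426] [-0.1174795   0.00696903] [ 0.05411827 -0.00046095] [-0.08282463  0.14030709]
[0.373 0.074 0.02 ] [-0.218 -0.125]
[0.392 0.214 0.02 ] [-0.332 -0.043]
[0.595 0.272 0.02 ] [-0.288  0.163]
[0.331 0.495 0.02 ] [-0.609  0.035]
```

```bash
python3 -m pendant '[[0,0,4,-4.5,0],[0,0,4,-4.5,0],[0,0,4,-4.5,0],[0,0,4,-4.5,0],[0,0,4,-4.5,0]]'
python3 -m pendant '[[0,0,4,-4.5,0],[0,0,4,-4.5,0],[0,0,4,-4.5,0],[0,0,4,-4.5,0],[0,0,4,-4.5,0]]'
python3 -m pendant '[[0,0,1.8,-2.1,0],[0,0,0,0,-0.14],[0,0,0,0,-0.137],[0,0,0,0,0],[0,0,0,0,0]]'
python3 -c "
from h import *
go([.453,-.035,.16],-55.4)"
```

```text
time: 0.78
tcp_pos: [0.3263, -0.3363, 0.2482]
tool_rot: [-0.301, 1.571, -1.545]
contact_force: [1.2, 0.4, 0.8]
opening: 0.998
time: 1.4
tcp_pos: [0.4433, -0.0592, 0.2483]
tool_rot: [0.208, 1.57, -1.036]
contact_force: [0.9, -0.0, 0.3]
opening: 1.001
time: 2.02
tcp_pos: [0.4532, -0.0354, 0.2482]
tool_rot: [-1.698, 1.571, -2.667]
contact_force: [0.2, -1.1, -0.1]
opening: 0.999
tcp [ 0.4532 -0.0354  0.2482] box [-0.0832 -0.1062] zyaw -55.5 F [ 0.2 -1.1 -0.1] open 0.999 t 2.025 q [ 0.72 -0.09 -0.66  1.89 -0.06  1.33 -0.89]
shift cm [ 8.82  0.01 -0.04] turn -0.002
```

```bash
python3 -m pendant '[[0,4.5,0,0,0],[0,4.3,0,0,0],[0,0,0,0,0]]'
python3 -c "
from h import *
crop('scene','s2.png',180,110,200,150,4)"
```

```text
time: 2.4
tcp_pos: [0.4508, -0.0352, 0.1578]
tool_rot: [-2.43, 1.564, 2.885]
contact_force: [-0.5, -0.3, 1.2]
opening: 1.001
```

View pics/s2.png

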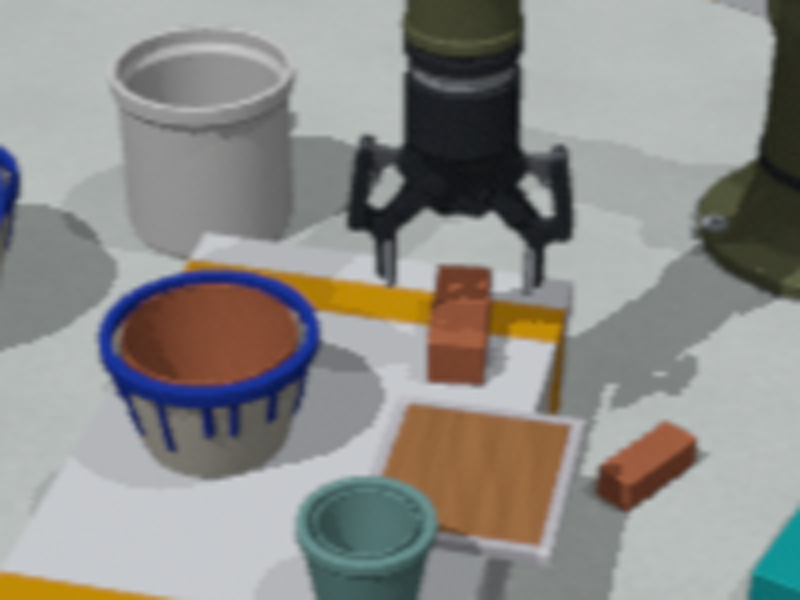

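The picture shows the fingers at (390,265) and (540,270) either side of the near end of the block at (460,320), and the board at (480,475). So far it looks good; next I lower and grip.

```bash
python3 -m pendant '[[0,2.6,0,0,0],[0,2.6,0,0,0],[0,0,0,0,0]]'
python3 -m pendant '[[255,0,0,0,0],[255,0,0,0,0],[255,0,0,0,0],[255,0,0,0,0],[255,0,0,0,0]]'
python3 -m pendant '[[255,0,0,0,0],[255,0,0,0,0],[255,0,0,0,0],[255,-1,0,0,0],[255,-4,0,0,0]]'
python3 -c "
from h import *
go(W(-.24,.007,.06),28)"
```

```text
time: 2.82
tcp_pos: [0.4534, -0.0355, 0.1089]
tool_rot: [-2.563, 1.57, 2.752]
contact_force: [-0.6, -0.1, -0.4]
opening: 1.003
time: 3.45
tcp_pos: [0.4544, -0.0355, 0.1097]
tool_rot: [0.651, 1.568, -0.316]
contact_force: [-0.5, 0.4, 6.1]
opening: 0.455
time: 4.08
tcp_pos: [0.4511, -0.0352, 0.1571]
tool_rot: [-2.475, 1.565, 2.842]
contact_force: [0.7, -0.5, -2.6]
opening: 0.454
tcp [ 0.4511 -0.0352  0.1571] box [-0.0844 -0.108 ] zyaw -55.4 F [ 0.7 -0.5 -2.6] open 0.454 t 4.075 q [ 0.71 -0.   -0.69  2.01 -0.    1.14 -0.94]
shift cm [  9.72  13.24 -14.09] turn -1.456
```

```bash
python3 -m pendant '[[255,-5,0,0,0],[255,-4.5,0,0,0],[255,0,2.5,-4.3,0],[255,0,2.5,-4.3,0],[255,0,2.5,-4.3,0]]'
python3 -m pendant '[[255,0,2.5,-4.3,0],[255,0,2.5,-1.8,0],[255,0,0,0,-0.18],[255,0,0,0,-0.18],[255,0,0,0,-0.18]]'
python3 -m pendant '[[255,0,0,0,-0.18],[255,0,0,0,-0.18],[255,0,0,0,-0.18],[255,0,0,0,-0.18],[255,0,0,0,-0.196]]'
python3 -m pendant '[[255,0,0,0,0],[255,0,0,0,0]]'
python3 -c "
from h import *
go(W(-.29,.007,.06),28)
crop('scene','s3.png',180,110,200,150,4)"
```

```text
time: 4.7
tcp_pos: [0.4412, 0.1148, 0.2536]
tool_rot: [-0.073, 1.57, -1.04]
contact_force: [0.6, -0.9, -3.1]
opening: 0.457
time: 5.32
tcp_pos: [0.4478, 0.192, 0.2532]
tool_rot: [-2.222, 1.57, -2.642]
contact_force: [0.6, -0.1, -2.2]
opening: 0.458
time: 5.95
tcp_pos: [0.4478, 0.1919, 0.2533]
tool_rot: [-3.006, 1.57, -2.52]
contact_force: [0.2, 0.4, -2.3]
opening: 0.457
time: 6.2
tcp_pos: [0.4481, 0.1919, 0.2533]
tool_rot: [-2.779, 1.57, -2.301]
contact_force: [0.7, -0.6, -2.3]
opening: 0.461
tcp [0.4481 0.1919 0.2533] box [-0.2863 -0.0039] zyaw 27.4 F [ 0.7 -0.6 -2.3] open 0.461 t 6.2 q [ 0.54  0.01 -0.98  1.81  0.01  1.33  0.03]
shift cm [19.33  0.39  1.1 ] turn -0.011
```

View pics/s3.png

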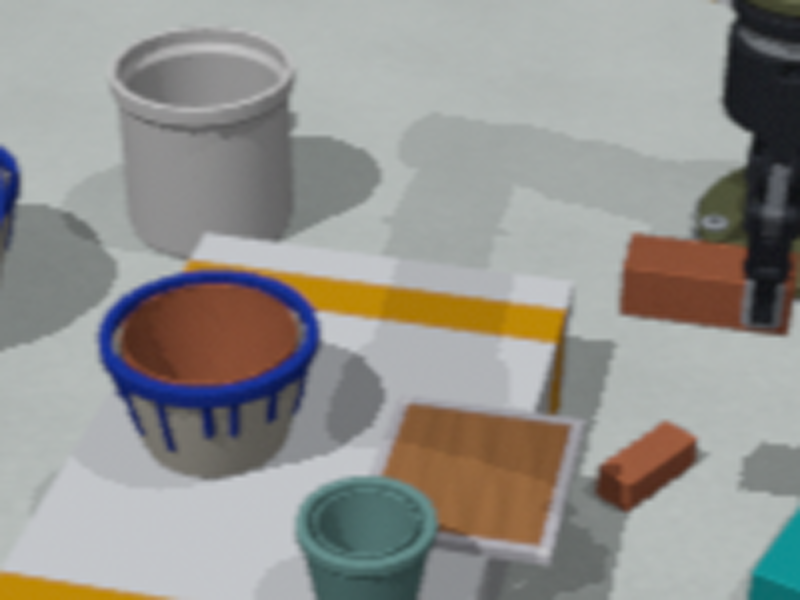

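```bash
python3 -c "
from h import *
f=lambda u,v,z:at('scene',u/4+180-.4,v/4+110-.4,z)
for q in[(630,235),(622,268)]:
  p=f(*q,.264);print('blk end',p.round(3),(B(p)-B(tool()[0])).round(4))
for q in[(585,418),(548,555),(398,400),(380,470)]:
  print('board',B(f(*q,.093)).round(4))
for q in[(573,288)]: print('boxcorner',B(f(*q,.085)).round(4))
go(W(-.29,.007,.06),28)
"
```

```text
blk end [0.471 0.111 0.264] [ 0.0824 -0.0175]
blk end [0.504 0.129 0.264] [0.082  0.0194]
board [-0.1799 -0.0643]
board [-0.1791  0.0772]
board [-0.0549 -0.056 ]
board [-0.0607  0.0197]
boxcorner [-0.1461 -0.2296]
tcp [0.4482 0.1919 0.2533] box [-0.2863 -0.0039] zyaw 27.4 F [ 0.4  1.2 -1.8] open 0.456 t 6.25 q [ 0.54  0.01 -0.98  1.81  0.01  1.33  0.03]
shift cm [19.33  0.39  1.09] turn -0.011
```

```bash
python3 -m pendant '[[255,5,0,1.1,-0.01],[255,5,0,0,0],[255,5,0,0,0],[255,4.3,0,0,0],[255,0,0,0,0]]'
python3 -m pendant '[[255,0,-1.5,0,0],[255,0,-2.6,0,0],[255,0,0,0,0]]'
python3 -c "
from h import *
go(W(-.245,.007,.0725),28)
crop('scene','s4.png',180,110,200,150,4)"
```

```text
time: 6.88
tcp_pos: [0.4573, 0.1963, 0.0583]
tool_rot: [2.707, 1.567, -3.088]
contact_force: [-0.4, 1.0, -1.8]
opening: 0.462
time: 7.25
tcp_pos: [0.4795, 0.1578, 0.0612]
tool_rot: [-1.137, 1.568, -0.652]
contact_force: [0.1, 0.7, -2.8]
opening: 0.455
tcp [0.4795 0.1578 0.0612] box [-0.2414  0.0077] zyaw 27.8 F [ 0.1  0.7 -2.8] open 0.455 t 7.25 q [ 0.45  0.32 -0.92  1.98  0.31  0.98 -0.14]
shift cm [-1.13  0.35 -0.07] turn -0.004
```

View pics/s4.png

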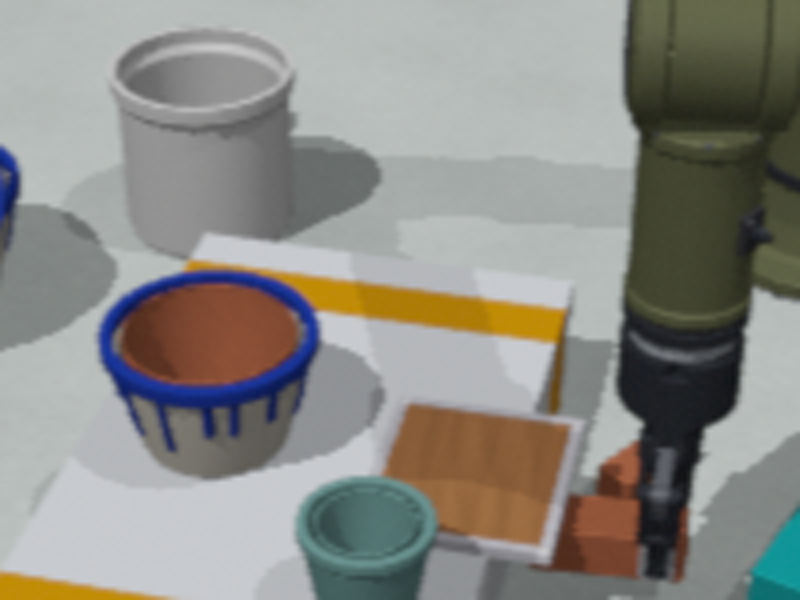

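The block end sits under the board's overhang, at pixel (560,530) below the board edge (550,555), and the jaw column is clear. Next I lift along the arc about the foot.

```bash
python3 -m pendant '[[255,-1,0,0,0],[255,-0.7,0,0,0],[255,-0.7,-0.1,0,0],[255,-0.7,-0.1,0,0],[255,0,0,0,0]]'
python3 -m pendant '[[255,-0.9,-0.2,0,0],[255,-0.9,-0.25,0,0],[255,-0.8,-0.35,0,0],[255,-0.8,-0.4,0,0],[255,0,0,0,0]]'
python3 -c "
from h import *
go(W(-.227,.007,.1262),28)
crop('scene','s5.png',180,110,200,150,4)"
```

```text
time: 7.92
tcp_pos: [0.4787, 0.1592, 0.0919]
tool_rot: [-0.582, 1.57, -0.091]
contact_force: [-0.1, 0.1, -4.1]
opening: 0.456
time: 8.55
tcp_pos: [0.4848, 0.1482, 0.1261]
tool_rot: [-0.593, 1.569, -0.103]
contact_force: [0.5, 0.4, -3.5]
opening: 0.455
tcp [0.4848 0.1482 0.1261] box [-0.2304  0.0079] zyaw 28.1 F [ 0.5  0.4 -3.5] open 0.455 t 8.55 q [ 0.53  0.23 -0.96  1.92  0.21  1.1  -0.03]
shift cm [-0.01 -0.34 -0.09] turn 0.001
```

View pics/s5.png

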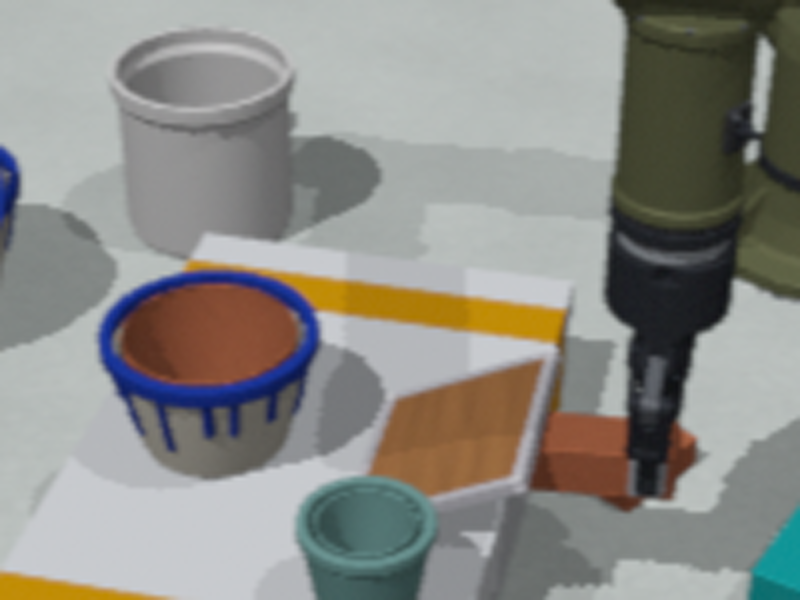

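Board is at about 30°, foot nearly in place at (390,400). Continue.

```bash
python3 -m pendant '[[255,-0.75,-0.6,0,0],[255,-0.75,-0.65,0,0],[255,-0.65,-0.65,0,0],[255,-0.65,-0.7,0,0],[255,0,0,0,0]]'
python3 -m pendant '[[255,-0.5,-0.75,0,0],[255,-0.5,-0.75,0,0],[255,-0.4,-0.8,0,0],[255,-0.4,-0.8,0,0],[255,0,0,0,0]]'
python3 -c "
from h import *
go(W(-.227,.007,.1262),28)
crop('scene','s6.png',180,110,200,150,4)"
```

```text
time: 9.22
tcp_pos: [0.4971, 0.1249, 0.1539]
tool_rot: [-0.679, 1.569, -0.19]
contact_force: [-0.8, 0.8, -2.5]
opening: 0.459
time: 9.85
tcp_pos: [0.5115, 0.0973, 0.1716]
tool_rot: [-0.746, 1.57, -0.257]
contact_force: [-0.4, 0.7, -2.4]
opening: 0.453
tcp [0.5115 0.0973 0.1716] box [-0.173   0.0076] zyaw 28.0 F [-0.4  0.7 -2.4] open 0.453 t 9.85 q [ 0.62  0.2  -0.94  1.84  0.17  1.19  0.11]
shift cm [ 4.54  5.4  -0.06] turn 0.000
```

View pics/s6.png

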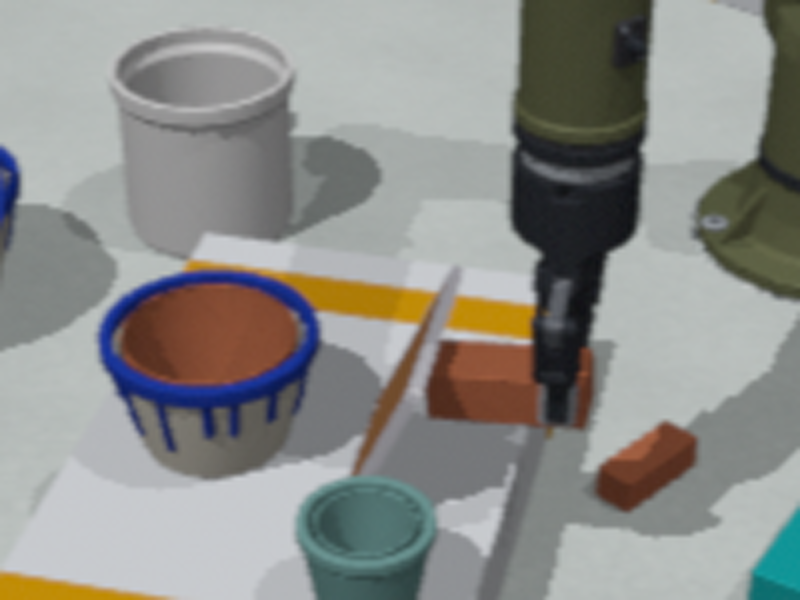

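Board is near 70° with its foot on the box. Push it over the vertical.

```bash
python3 -m pendant '[[255,-0.25,-0.85,0,0],[255,-0.2,-0.85,0,0],[255,-0.1,-0.9,0,0],[255,0,-0.7,0,0],[255,0,0,0,0]]'
python3 -m pendant '[[255,0,-0.6,0,0],[255,0,-0.6,0,0],[255,0,-0.4,0,0],[255,0,0,0,0],[255,0,0,0,0]]'
python3 -c "
from h import *
go(W(-.227,.007,.1262),28)
crop('scene','s7.png',180,110,200,150,4)"
```

```text
time: 10.52
tcp_pos: [0.5266, 0.0683, 0.1766]
tool_rot: [2.87, 1.571, -2.924]
contact_force: [0.2, 0.5, -2.1]
opening: 0.456
time: 11.15
tcp_pos: [0.5338, 0.0553, 0.1768]
tool_rot: [2.026, 1.571, 2.517]
contact_force: [-0.5, -0.0, -2.5]
opening: 0.455
tcp [0.5338 0.0553 0.1768] box [-0.1254  0.0076] zyaw 28.1 F [-0.5 -0.  -2.5] open 0.455 t 11.15 q [ 0.66  0.23 -0.91  1.8   0.19  1.21  0.19]
shift cm [ 5.06 10.16 -0.04] turn 0.002
```

View pics/s7.png

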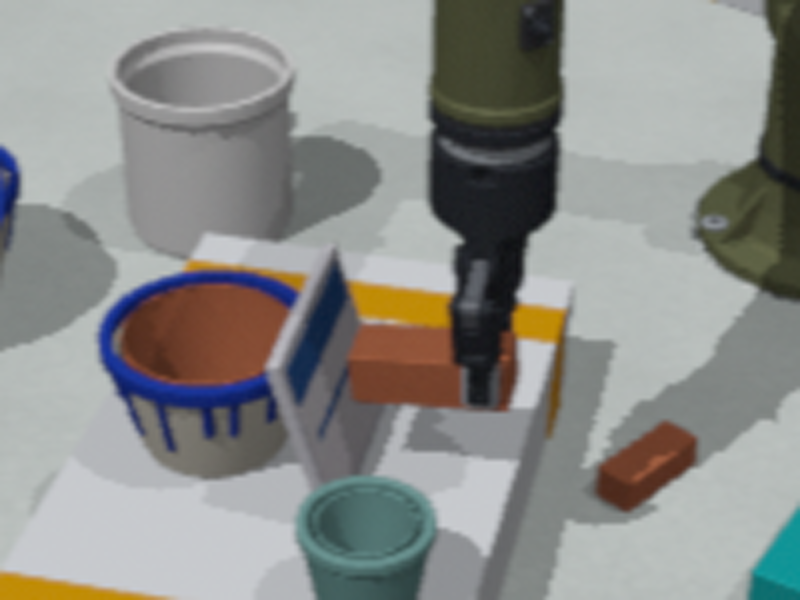

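The board leans on the pot rim, white face out (stripe at (320,340)); the block's end at (350,360) may still be close. Back off, then measure the foot line.

```bash
python3 -m pendant '[[255,0,1,0,0],[255,0,3,0,0],[255,-3,5,0,0],[255,-3,5,0,0],[255,0,0,0,0]]'
python3 -c "
from h import *
go(W(-.105,.04,.25),-62)
a=capture('scene')[:,:,::-1][140:260,210:330]; b=capture('top')[:,:,::-1][130:250,230:350]
k=lambda i:cv2.resize(i,(400,400),interpolation=cv2.INTER_CUBIC)
cv2.imwrite('pics/st8.png',np.hstack([k(a),k(b)]))"
```

```text
time: 11.82
tcp_pos: [0.4664, 0.1851, 0.2396]
tool_rot: [-0.288, 1.566, 0.212]
contact_force: [0.4, -0.5, -2.2]
opening: 0.459
tcp [0.4664 0.1851 0.2396] box [-0.2717  0.009 ] zyaw 28.7 F [ 0.4 -0.5 -2.2] open 0.459 t 11.825 q [ 0.57  0.07 -1.03  1.8   0.06  1.3   0.03]
shift cm [ -1.01 -16.71   2.92] turn 1.582
```

View pics/st8.png

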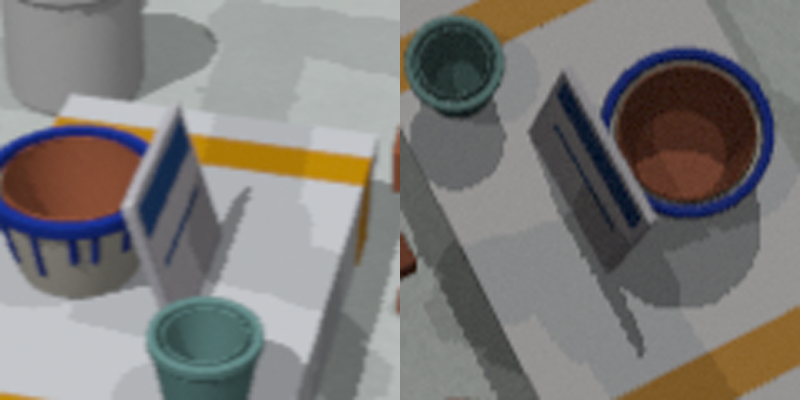

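```bash
python3 -c "
from h import *
k=400/120
for u,v,z,n in[(130,132,.085,'foot'),(210,272,.085,'foot'),(165,72,.2,'top'),(257,220,.2,'top'),(287,132,.17,'pot')]:
  print(n,B(at('top',u/k+230-.35,v/k+130-.35,z)).round(4))
for u,v in[(220,235)]: print('scene foot',B(at('scene',u/k+210-.35,v/k+140-.35,.085)).round(4))
"
```

```text
foot [-0.0464  0.0801]
foot [-0.043  -0.0583]
top [-0.0129  0.0805]
top [-0.0053 -0.0578]
pot [ 0.0547 -0.0002]
scene foot [-0.0439 -0.062 ]
```

```bash
python3 -m pendant '[[255,0,0,0,0.18],[255,0,0,0,0.18],[255,0,0,0,0.18],[255,0,0,0,0.18],[255,0,0,0,0.18]]'
python3 -m pendant '[[255,0,0,0,0.18],[255,0,0,0,0.18],[255,0,0,0,0.18],[255,0,0,0,0.142],[255,0,0,0,0]]'
python3 -c "
from h import *
go(W(-.105,.042,.2),-62)"
```

```text
time: 12.55
tcp_pos: [0.468, 0.1771, 0.2357]
tool_rot: [-2.558, 1.569, -2.976]
contact_force: [-0.5, -0.6, -3.0]
opening: 0.459
time: 13.18
tcp_pos: [0.468, 0.1774, 0.2359]
tool_rot: [-1.767, 1.569, -2.859]
contact_force: [0.4, 0.2, -3.1]
opening: 0.457
tcp [0.468  0.1774 0.2359] box [-0.2641  0.0068] zyaw -62.6 F [ 0.4  0.2 -3.1] open 0.457 t 13.175 q [ 0.5   0.06 -0.94  1.8   0.05  1.3  -1.54]
shift cm [ 3.58  3.68 15.88] turn -0.010
```

```bash
python3 -m pendant '[[255,0,1.2,5,0],[255,0,1.2,5,0],[255,0,1.3,4,-0.01],[255,0,0,1.9,0],[255,0,0,0,0]]'
python3 -m pendant '[[255,4,0,0,0],[255,4,0,0,0],[255,2,0,0,0],[255,0,0,0,0]]'
python3 -c "
from h import *
go(W(-.105,.042,.1095),-62)"
```

```text
time: 13.8
tcp_pos: [0.5743, 0.0529, 0.2358]
tool_rot: [-2.284, 1.569, 2.916]
contact_force: [-0.5, 0.8, -2.7]
opening: 0.459
time: 14.3
tcp_pos: [0.573, 0.0555, 0.136]
tool_rot: [-2.123, 1.568, 3.081]
contact_force: [0.5, -0.2, -1.1]
opening: 0.459
tcp [0.573  0.0555 0.136 ] box [-0.1072  0.0423] zyaw -61.9 F [ 0.5 -0.2 -1.1] open 0.459 t 14.3 q [ 0.54  0.35 -0.8   1.75  0.27  1.16 -1.43]
shift cm [ 2.65 -0.02  0.23] turn 0.003
```

```bash
python3 -m pendant '[[255,1.5,0,0,0],[255,0.8,0,0,0],[255,0.3,0,0,0],[255,0,0,0,0]]'
python3 -c "
from h import *
go(W(-.105,.042,.1095),-62)"
```

```text
time: 14.8
tcp_pos: [0.575, 0.0549, 0.1123]
tool_rot: [0.739, 1.569, -0.342]
contact_force: [-0.7, 1.2, 4.0]
opening: 0.458
tcp [0.575  0.0549 0.1123] box [-0.1057  0.0438] zyaw -62.0 F [-0.7  1.2  4. ] open 0.458 t 14.8 q [ 0.52  0.38 -0.79  1.77  0.3   1.11 -1.45]
shift cm [ 0.28 -0.18  0.07] turn 0.001
```

```bash
python3 -m pendant '[[105,0,0,0,0],[105,0,0,0,0],[105,0,0,0,0],[105,-2,0,0,0],[105,-5,0,0,0]]'
python3 -m pendant '[[255,-5,0,-6,0],[255,0,0,-6,0],[255,0,0,-3,0],[255,0,0,0,0],[255,0,0,0,0]]'
python3 -c "
from h import *
go(W(-.16,.01,.11),-62)
a=capture('scene')[:,:,::-1][140:260,210:330]; b=capture('top')[:,:,::-1][130:250,230:350]
k=lambda i:cv2.resize(i,(400,400),interpolation=cv2.INTER_CUBIC)
cv2.imwrite('pics/st9.png',np.hstack([k(a),k(b)]))"
```

```text
time: 15.42
tcp_pos: [0.5728, 0.0543, 0.1805]
tool_rot: [-2.128, 1.566, 3.073]
contact_force: [0.5, -0.0, 0.3]
opening: 0.59
time: 16.05
tcp_pos: [0.5102, 0.1754, 0.2215]
tool_rot: [0.464, 1.569, -0.618]
contact_force: [0.1, -0.0, 0.6]
opening: -0.002
tcp [0.5102 0.1754 0.2215] box [-0.2425  0.0431] zyaw -62.0 F [ 0.1 -0.   0.6] open -0.002 t 16.05 q [ 0.45  0.19 -0.92  1.74  0.16  1.29 -1.59]
shift cm [11.16 -3.32  8.24] turn -0.001
```

View pics/st9.png

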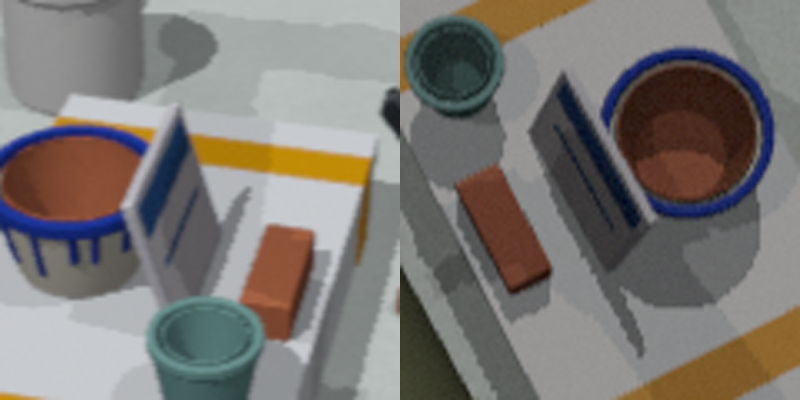

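The board still leans on the pot, untouched. The block lies flat in front of it, top-view corners (456,185), (500,165), (550,268), (512,292), nearly parallel.

```bash
python3 -c "
from h import *
k=400/120
P=np.array([B(at('top',u/k+230-.35,v/k+130-.35,.12)) for u,v in[(56,185),(100,165),(150,268),(112,292)]]);print(P.round(4),P.mean(0).round(4))
for a,b in((0,3),(1,2)):
  d=P[a]-P[b];print(np.degrees(np.arctan2(-d[0],d[1])))
go(W(-.165,P.mean(0)[1],.11),28)"
```

```text
[[-0.1251  0.059 ]
 [-0.0853  0.0574]
 [-0.0889 -0.0385]
 [-0.1254 -0.0418]] [-0.1062  0.009 ]
-0.16676776273213859
-2.1308455788125453
tcp [0.5103 0.1748 0.2209] box [-0.242   0.0429] zyaw -62.1 F [-0.6 -0.5 -0.2] open 0.004 t 16.15 q [ 0.45  0.19 -0.91  1.74  0.16  1.29 -1.59]
shift cm [11.1  -3.37  7.7 ] turn -1.573
```

```bash
python3 -m pendant '[[165,0,0,0,-0.18],[165,0,0,0,-0.18],[165,0,0,0,-0.18],[165,0,0,0,-0.18],[165,0,0,0,-0.18]]'
python3 -m pendant '[[165,0,0,0,-0.18],[165,0,0,0,-0.18],[165,0,0,0,-0.18],[165,0,0,0,-0.138],[165,0,0,0,0]]'
python3 -c "
from h import *
go(W(-.165,.009,.11),26.8)"
```

```text
time: 16.77
tcp_pos: [0.5101, 0.175, 0.2206]
tool_rot: [-3.008, 1.57, 3.097]
contact_force: [0.5, -0.4, 1.1]
opening: 0.352
time: 17.4
tcp_pos: [0.51, 0.1752, 0.2206]
tool_rot: [2.09, 1.57, 2.583]
contact_force: [0.2, 0.3, -0.2]
opening: 0.352
tcp [0.51   0.1752 0.2206] box [-0.2424  0.0429] zyaw 28.2 F [ 0.2  0.3 -0.2] open 0.352 t 17.4 q [ 0.63  0.26 -1.15  1.74  0.25  1.3  -0.08]
shift cm [11.06 -7.74 -3.42] turn 0.025
```

```bash
python3 -m pendant '[[165,2,-3.5,-1.7,0.025],[165,3,-3.5,-1.7,0],[165,3,-0.7,0,0],[165,3,0,0,0],[165,0,0,0,0]]'
python3 -m pendant '[[165,0,-1.2,0,0],[165,0,-1,0,0],[165,0,-0.8,0,0],[165,0,-0.8,0,0],[165,0,0,0,0]]'
python3 -c "
from h import *
go(W(-.099,.009,.11),26.8)"
```

```text
time: 18.02
tcp_pos: [0.5136, 0.0913, 0.1089]
tool_rot: [2.661, 1.566, 3.129]
contact_force: [1.0, 0.0, 1.1]
opening: 0.349
time: 18.65
tcp_pos: [0.5328, 0.0578, 0.111]
tool_rot: [-1.219, 1.57, -0.749]
contact_force: [0.7, -0.6, -0.6]
opening: 0.352
tcp [0.5328 0.0578 0.111 ] box [-0.1281  0.0079] zyaw 27.0 F [ 0.7 -0.6 -0.6] open 0.352 t 18.65 q [ 0.74  0.37 -1.04  1.87  0.35  1.11  0.04]
shift cm [ 0.1  -2.91  0.16] turn 0.003
```

```bash
python3 -m pendant '[[165,0,-0.6,0,0],[165,0,-0.6,0,0],[165,0,-0.5,0,0]]'
python3 -m pendant '[[165,0,-0.5,0,0],[165,0,-0.4,0,0]]'
python3 -c "
from h import *
go(W(-.099,.009,.11),26.8)
s=capture('scene')
hsv=cv2.cvtColor(s,cv2.COLOR_RGB2HSV)
k=4
a=s[150:250,240:340,::-1]; b=capture('top')[:,:,::-1]
cv2.imwrite('pics/raw_s.png',s[:,:,::-1]);cv2.imwrite('pics/raw_t.png',b)
for x in range(262,300): pass
# scan along line of block top centre in box y, several y, report red extents in x (scene cam, z=.12)
for y in(-.035,-.025,.045,.055):
  r=[]
  for x in np.arange(-.14,-.02,.001):
    u,v=proj('scene',W(x,y,.12)); p=s[int(round(v)),int(round(u))].astype(int)
    r.append('R' if p[0]>p[2]*1.6 and p[0]>90 else '.')
  print(y,''.join(r))
"
```

```text
time: 19.02
tcp_pos: [0.5402, 0.0434, 0.1108]
tool_rot: [1.462, 1.571, 1.934]
contact_force: [-0.6, 2.7, 1.0]
opening: 0.353
time: 19.27
tcp_pos: [0.5443, 0.0353, 0.1108]
tool_rot: [1.119, 1.571, 1.591]
contact_force: [-1.5, 2.8, 2.6]
opening: 0.352
tcp [0.5443 0.0353 0.1108] box [-0.1028  0.0075] zyaw 27.0 F [-1.5  2.8  2.6] open 0.352 t 19.275 q [ 0.76  0.39 -1.02  1.85  0.37  1.12  0.07]
shift cm [ 0.08 -0.38  0.16] turn 0.004
-0.035 ........................................................................RRRRRRRRRRRRR...................................
-0.025 ........................................................................RRRRRRRRRRRRR...................................
0.045 ................................................RRRRRRRRRRRRRRRRRRRRRRRRRRRRRRRRRRRRRRRRR...............................
0.055 .................................................RRRRRRRRRRRRRRRRRRRRRRRRRRRRRRRRRRRRRRRR...............................
```

```bash
cat > scan.py <<'E'
from h import *
def red(s,y,z=.12,lo=-.14):
    r=[]
    for x in np.arange(lo,-.02,.001):
        u,v=proj('scene',W(x,y,z)); p=s[int(round(v)),int(round(u))].astype(int)
        r.append(p[0]>p[2]*1.6 and p[0]>90)
    i=np.flatnonzero(r); return (lo+i[0]*.001,lo+i[-1]*.001) if len(i) else None
go(W(-.096,.009,.11),26.8)
s=capture('scene')
for y in(-.037,-.03,-.02,.04,.045,.05,.055): print(y,np.round(red(s,y),3))
E
python3 -m pendant '[[165,0,-0.3,0,0],[165,0,-0.3,0,0]]'; python3 scan.py
```

```text
time: 19.62
tcp_pos: [0.5467, 0.0303, 0.1107]
tool_rot: [2.123, 1.57, 2.595]
contact_force: [-0.8, 2.4, 2.2]
opening: 0.353
tcp [0.5467 0.0303 0.1107] box [-0.0973  0.0072] zyaw 27.0 F [-0.8  2.4  2.2] open 0.353 t 19.625 q [ 0.76  0.39 -1.02  1.84  0.37  1.12  0.08]
shift cm [ 0.07 -0.13  0.18] turn 0.004
-0.037 [-0.063 -0.055]
-0.03 [-0.062 -0.049]
-0.02 [-0.064 -0.049]
0.04 [-0.085 -0.048]
0.045 [-0.087 -0.047]
0.05 [-0.087 -0.048]
0.055 [-0.086 -0.047]
```

```bash
python3 -m pendant '[[165,0,-0.15,0,0],[165,0,-0.1,0,0]]'; python3 scan.py
```

```text
time: 19.92
tcp_pos: [0.5479, 0.0282, 0.1108]
tool_rot: [2.035, 1.57, 2.507]
contact_force: [-2.4, 3.2, 1.4]
opening: 0.353
tcp [0.5479 0.0282 0.1108] box [-0.0949  0.0073] zyaw 27.0 F [-2.4  3.2  1.4] open 0.353 t 19.925 q [ 0.77  0.39 -1.02  1.84  0.37  1.12  0.09]
shift cm [0.08 0.11 0.17] turn 0.004
-0.037 [-0.06  -0.048]
-0.03 [-0.059 -0.047]
-0.02 [-0.061 -0.046]
0.04 [-0.083 -0.045]
0.045 [-0.084 -0.044]
0.05 [-0.085 -0.045]
0.055 [-0.084 -0.044]
```

The push force has risen from 2.5 to about 4 N, so the block has met the foot. Back off and take the last look.

```bash
python3 -m pendant '[[165,0,0.5,0,0],[165,0,2,0,0],[165,-2,5,0,0],[165,-5,5,0,0],[165,-5,5,0,0]]'
python3 -c "
from h import *
go(W(-.2,.01,.2))
a=capture('scene')[:,:,::-1][140:260,210:330]; b=capture('top')[:,:,::-1][130:250,230:350]
k=lambda i:cv2.resize(i,(400,400),interpolation=cv2.INTER_CUBIC)
cv2.imwrite('pics/st10.png',np.hstack([k(a),k(b)]))"; python3 scan.py
```

```text
time: 20.6
tcp_pos: [0.4721, 0.1754, 0.2199]
tool_rot: [-2.429, 1.57, -1.956]
contact_force: [1.0, -0.9, 1.3]
opening: 0.354
tcp [0.4721 0.1754 0.2199] box [-0.2604  0.0094] zyaw 27.1 F [ 1.  -0.9  1.3] open 0.354 t 20.6 q [ 0.73  0.14 -1.2   1.82  0.14  1.28 -0.04]
shift cm [ 2.   -6.04  0.16] 
tcp [0.4727 0.1813 0.2236] box [-0.2654  0.0127] zyaw 27.6 F [ 0.8 -0.  -0.3] open 0.348 t 20.7 q [ 0.72  0.14 -1.21  1.81  0.14  1.28 -0.04]
shift cm [ 11.41 -16.91  -0.33] turn 0.014
-0.037 [-0.081 -0.045]
-0.03 [-0.083 -0.045]
-0.02 [-0.085 -0.046]
0.04 [-0.085 -0.043]
0.045 [-0.084 -0.044]
0.05 [-0.085 -0.045]
0.055 [-0.084 -0.044]
```

View pics/st10.png

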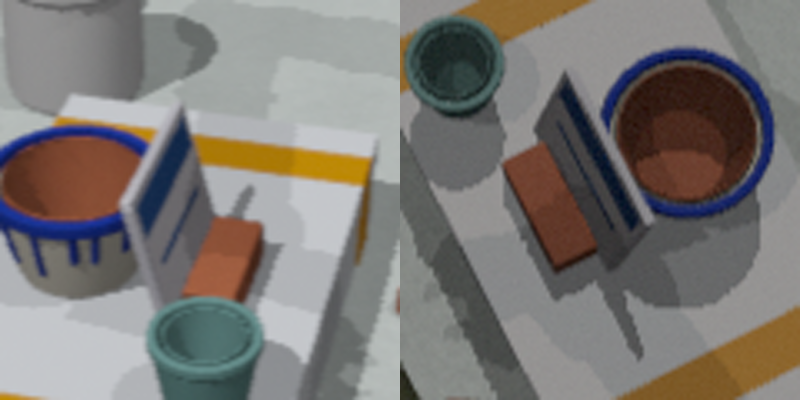

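```bash
python3 -m pendant '[[165,0,0,0,0],[165,0,0,0,0],[165,0,0,0,0]]'; python3 -c "
from h import *
k=400/120
for u,v,z,n in[(136,134,.085,'foot'),(211,271,.085,'foot'),(167,72,.203,'top'),(257,220,.203,'top'),(287,132,.17,'pot'),(103,161,.12,'blk'),(141,142,.12,'blk rear'),(197,248,.12,'blk rear'),(158,270,.12,'blk')]:
  print(n,B(at('top',u/k+230-.35,v/k+130-.35,z)).round(4))
"
```

```text
time: 21.12
tcp_pos: [0.4737, 0.1725, 0.2183]
tool_rot: [2.561, 1.569, 3.031]
contact_force: [-1.3, -0.2, 0.8]
opening: 0.353
foot [-0.0427  0.0762]
foot [-0.0419 -0.058 ]
top [-0.012   0.0789]
top [-0.0058 -0.0584]
pot [ 0.0547 -0.0002]
blk [-0.0816  0.0592]
blk rear [-0.0464  0.0591]
blk rear [-0.0472 -0.0415]
blk [-0.0839 -0.043 ]
```

```bash
python3 -c "
from station import close_job
print(close_job())"
```

```text
the job is handed in; nothing more can be done
None
```

The board is standing again, leaning back against the blue-rimmed pot with its white face outwards. The clay block lies flat against the middle of its foot. I handed the job in at about 21 s of the 70 s allowed; `close_job()` gives no verdict.

**How it was done:** the tool only points straight down, so its fingers could not get under the board. I gripped the clay block by one end, put its free end under the board's overhang, and lifted in an arc about the foot until the board tipped onto the pot. I then set the block down in front and pushed it up to the foot with the fingers, until the push force rose from about 2.5 N to 4 N.

**Last checks, from the final pictures (good to about 3 mm):**

| Check | Measured | Required |
|---|---|---|
| Lean back from upright | about 16° | 6–35° |
| Square to the box | about 1–3° | within 20° |
| Gap from block to foot | about 2–4 mm | 7 mm at most |
| Block centred on the foot | within about 2 mm | within 35 mm |
| Block parallel to the foot | about 1° | within 10° |

- **Pot:** it measured where it was at the start, to within 1 mm.
- **Small green pot:** it looked unmoved. I never went near the dark pot or the tape dispenser. I passed about 5 cm above the other pots at the right but did not check them in the last pictures.
- **Foot shift:** the final push moved the foot back about 2 mm.
- **Disagreement between cameras:** the scene view puts the block's rear face at -0.044 to -0.046 m and the top view at -0.046 to -0.047 m. The gap is within the limit on either figure.
- **Not checked directly:** the contact force between board and pot can't be read; I judged it only from the pictures.

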